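# Trim the lathe controller's low-speed screw to its stop

## Robot

A 6-joint arm with a two-finger parallel gripper is mounted at the origin on the work surface. World frame = base frame: x ahead of the robot, y to its left, z up, the work surface at z = 0. Lengths are in m, angles in rad, forces in N, time in s.
With the tool pointing down it reaches from about 0.425 to 0.95 m from the base axis. Payload 3.5 kg.
Tool frame: the origin (TCP) lies on the centre line of the jaws, within the pads' length; the fingertips stand ahead of it and the grasp point (between the pads) lies 11 mm behind it (tips_ahead is the z of the fingertips in the tool frame, in m); z points along the fingers, y is the direction in which the jaws open and shut (so a half turn about z gives the same grasp; the last joint's range is limited). The gripper opens to 85 mm and grips with 20 to 120 N. Pads are 22 mm wide; open, the fingers measure 114 mm over their backs; the gripper's body (76 mm by 85 mm) begins 54 mm behind the grasp point. The pads swing forward as they close: fully open they stand 13 mm farther back than shut.
Start: joints at [1.049, 0.286, 1.577, -0, 1.279, -0.15], TCP at [0.245, 0.629, 0.239] pointing down, gripper open.
Joint ranges: [-2.77, 2.77], [-0.9, 2.22], [0.21, 2.48], [-1.53, 4.67], [0.24, 2.81], [-2.84, 2.84]. Speed limits (rad/s): [2.79, 2.79, 3.14, 3.14, 3.14, 3.14].

## Interface

Orientations are given as a unit quaternion [x, y, z, w].
In Python, from plant import * gives the robot as it stands. The module is installed in compiled form; this text tells all that it offers.
- The arm moves only by the tool move_arm, never from a script. Its arguments are lists of equal length, an entry for each row: "linear": the shift along the world's x, y, z in m, a list of three; "twist": the turn, a rotation vector about the world's x, y, z in degrees, a list of three. A call has 1 to 20 rows; each row shifts and turns the pose as measured when the row begins; what a row does not reach is not made up. A row lasts 1/12 s, in which the tool goes at most 41.7 mm and 7.16 degrees, less where a joint would pass 70% of its speed; a pose out of reach is approached as far as the arm can. A call is refused whole if a number of a shift passes 0.0417 or a number of a turn 7.16, either way. A call with a gripper value outside its range is refused whole. "grip" is the opening, from 0 (shut) to 1 (fully open), set as the call begins (left out, the last holds). The fingers move at their own pace and stop on an object; "force" is the grip in N (left out, the last holds). Time passes only in rows, so rows that do not move let the fingers close. It gives the time, the measured TCP pose, the force and the opening at its end, in the units of the state.
- get_state(): the state, without advancing time (a new reading comes with each control period).
- read_camera(name): name is "side" or "top" or "wrist"; returns a dict with "img" (400x640x3 uint8, blue, green, red), "depth" (400x640 float32, m along the optical axis (not along the pixel's ray), 0 where there is no reading), "fx", "fy", "cx", "cy" (pixels), "rvec" (rotation vector, rad) and "tvec" (3), from world to camera coordinates, as OpenCV has them. Camera axes: x right, y down, z forward; pixel columns grow to the right and rows downward; lengths in m; the calibration is good to about 2 mm. A picture is of the moment at which its call begins.
- sign_off(): hands the job in, once; it reports no verdict.
The state is a dict: "time": time; "qpos": joint angles; "dq": joint speeds; "joint_efforts": joint torques, N m; "eef_pos": TCP position; "tcp_rot": TCP orientation; "contact_force": force on the tool from outside, world axes, zero at the start; "wrist_torque": the same for the moment, N m; "opening": opening from 0.0 (shut) to 1.0 (fully open).
Only numpy, scipy, OpenCV 4.12 (cv2) and the standard library are available. Lean on these libraries where they do the work, as an engineer would, in place of code of your own. Each camera call takes 0.05 s, during which the arm holds its last target.

## Task

The wood lathe's speed controller lies open on the bench. Take the plastic tuning tool with the flat paddle handle out of its wooden stand, put its blade into the slotted screw of the trimmer in the square housing and turn that screw clockwise (seen from above) as far as its stop. Then stand the tool back in the hole it came from, fully down and upright, and let go; leave the trimmer in the round housing as it was.

Things in the scene. Friction and masses are not known exactly. Their poses are not given: they have to be found in the camera images.
- tool: White tuning tool standing in a 38 x 18 mm hole of a 55 mm high wood block. Origin: its tip; z up, x across the blade. Blade 26 wide (x), 4 thick (y), to 18 mm above the tip; 8 mm shank to 40; flange 54 (x) x 32 to 44, resting on the block, tip 15 mm above the table; paddle handle 40 (x) x 14 (y) to 99. In the hole x lies along its length, play 6 mm, across 5. The next hole, 90 mm off, holds a round-handled tool.
- slot (a point): Centre of the slot's floor in the brass screw of the trimmer in the square black housing (84 mm), on the screw's upright axis, 61 mm above the table. x runs along the slot towards the pointer, z up. Slot 37 mm long, open-ended, 14 deep, 9 wide, its upper 5 mm flared to 19. The tool's blade has about 11 degrees of play in it either way before it drives. Nothing on the controller is higher than the screws' tops, 75 mm.
- screw (a joint): Angle of that screw, rad: grows clockwise seen from above, from 0 at one stop to 2.0 at the clockwise stop, where its pointer (brass bar out to 36 mm from the axis) lies beside a steel pin; starts between 0.8 and 1.3. Friction 0.04 N m; it stays where it is left.
- other_pointer (a point): On the pointer, 34 mm from the axis, of the bystander trimmer: the same screw in a round black housing (86 mm), 130 mm from the square one on one grey chassis, either of them left. To be left alone.
Not all that is in view belongs to the job. What is shaped like the tool but green is not meant.

How it is judged:
By the outcome, as a careful person would: the job done as asked, in the order asked, and still so for the second after the job is handed in, with the robot touching nothing.
It also fails if it takes over 51 s, if anything falls off the work surface, if the arm or the gripper's body presses on something with over 40 N, if the wrist force passes 120 N, or if a joint passes its speed limit or range.

## Working session

There is one attempt and no reset: what is moved stays moved. The work goes in short steps, Python scripts to look and compute and a tool call to move; the robot and the scene stay as the last step left them, time stands still between calls to the robot, and variables do not carry over. Pictures are saved under pics/ and viewed, and the job is handed in when it is done.

Besides the shell and the picture viewer there is one more tool, called after ">>>" as a command line: name --argument value ..., lists and objects as JSON in quotes. move_arm: Moves the arm, as the interface text tells. Its arguments: {"type":"object","properties":{"linear":{"type":"array","items":{"type":"array","items":{"type":"number"}}},"twist":{"type":"array","items":{"type":"array","items":{"type":"number"}}},"grip":{"type":"number"},"force":{"type":"number"}},"required":["linear","twist"]}

```bash
mkdir -p pics; cat > h.py <<'E'
from plant import *
import numpy as np, cv2
from scipy.spatial.transform import Rotation as R
def cam(n):
    c=read_camera(n); c['R']=cv2.Rodrigues(np.array(c['rvec'],float))[0]; c['t']=np.array(c['tvec'],float).ravel(); return c
def ray(c,u,v):
    d=np.array([(u-c['cx'])/c['fx'],(v-c['cy'])/c['fy'],1.0]); return -c['R'].T@c['t'], c['R'].T@d
def onz(c,u,v,z):
    o,d=ray(c,u,v); return o+d*(z-o[2])/d[2]
def pts(c):
    v,u=np.mgrid[0:400,0:640]; z=c['depth']
    P=np.stack([(u-c['cx'])/c['fx']*z,(v-c['cy'])/c['fy']*z,z],-1)
    return (P-c['t'])@c['R']
def proj(c,p):
    q=c['R']@np.array(p,float)+c['t']; return c['fx']*q[0]/q[2]+c['cx'],c['fy']*q[1]/q[2]+c['cy']
E
python3 - <<'E'
from h import *
for n in('side','top','wrist'):
    c=cam(n); cv2.imwrite(f'pics/{n}0.png',c['img']); print(n,-c['R'].T@c['t'],c['fx'],(c['depth']>0).mean())
s=get_state(); print(s)
E
```

```text
side [ 0.32327704 -0.58286199  0.84812281] 442.190361440511 0.99583984375
top [ 0.43221287 -0.01926045  0.77861128] 366.0182176233864 0.99598046875
wrist [0.1683787  0.65842331 0.37284987] 336.42970984678385 0.9959375
{'time': 0.15, 'qpos': array([ 1.04901403e+00,  2.87001512e-01,  1.57784997e+00,  1.78496377e-06,
        1.27856743e+00, -1.49995345e-01]), 'dq': array([ 0.00089864, -0.00103168, -0.00386999, -0.00012216, -0.00136137,
       -0.00057144]), 'joint_efforts': array([ 8.28245931e-06, -4.06602824e+01, -2.93139732e+01, -1.74090328e-04,
        4.00153891e-03,  2.21772825e-05]), 'eef_pos': array([0.24493567, 0.62846441, 0.23823366]), 'tcp_rot': array([ 1.84824865e-01,  9.82771049e-01, -8.61822979e-04, -3.01782860e-04]), 'contact_force': array([-0.30655265,  0.26552298, -0.50864038]), 'wrist_torque': array([ 0.02037697,  0.06170926, -0.05382638]), 'opening': 1.0002841645908465}
```

```bash
ls pics
```

```text
side0.png
top0.png
wrist0.png
```

View pics/top0.png

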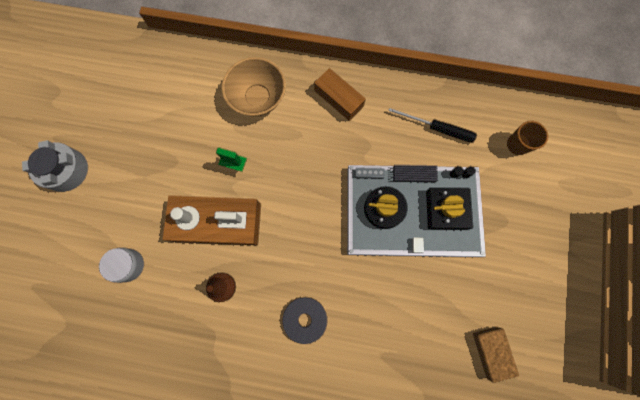

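View pics/side0.png

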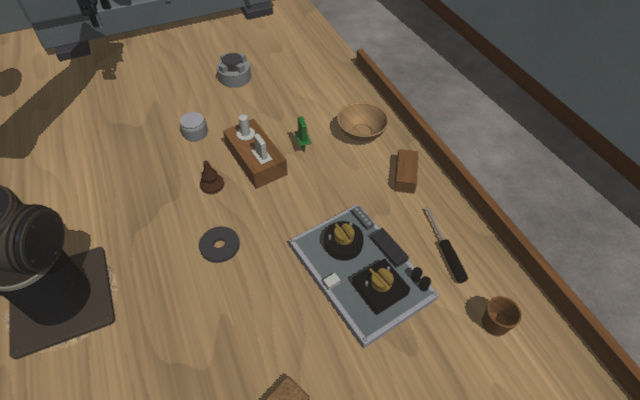

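View pics/wrist0.png

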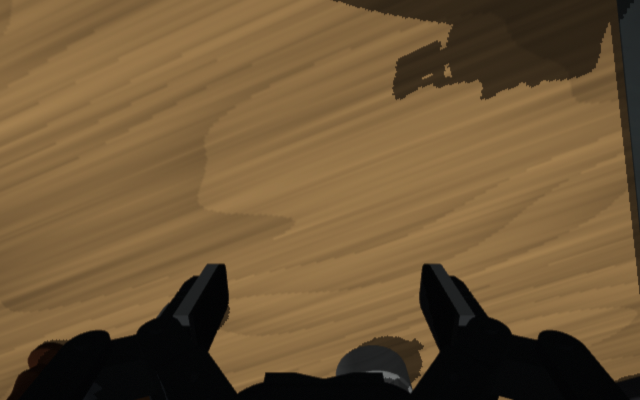

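Candidates for the tool in the top view are the white paddle (229,217), the white round-handled tool (180,215) and the green paddle (231,159). For the trimmer they are the square housing (450,208) and the round one (386,207). I choose (229,217) and (450,208), and check both in a crop.

```bash
python3 - <<'E'
from h import *
c=cam('top');i=c['img']
a=cv2.resize(i[185:255,155:265],None,fx=5,fy=5,interpolation=cv2.INTER_CUBIC)
b=cv2.resize(i[160:260,340:490],None,fx=5,fy=5,interpolation=cv2.INTER_CUBIC)
cv2.imwrite('pics/cropA.png',a);cv2.imwrite('pics/cropB.png',b)
s=cam('side')['img']
cv2.imwrite('pics/cropC.png',cv2.resize(s[100:350,210:450],None,fx=2.4,fy=2.4,interpolation=cv2.INTER_CUBIC))
P=pts(c)
print(c['R'])
# tool: depth-based heights
def rect(mask,box):
    x0,x1,y0,y1=box;m=np.zeros_like(mask);m[y0:y1,x0:x1]=mask[y0:y1,x0:x1]
    return m
hsv=cv2.cvtColor(i,cv2.COLOR_BGR2HSV)
z=P[...,2]
for name,box,lo,hi in(('paddletop',(205,260,195,245),.105,.13),('flange',(205,260,195,245),.053,.07),('roundtop',(160,204,195,245),.105,.13),('block',(155,265,190,250),.045,.0575)):
    m=rect((z>lo)&(z<hi),box); q=P[m]; print(name,m.sum(),q.mean(0).round(4), np.median(q[:,2]).round(4), cv2.minAreaRect((q[:,:2]*1000).astype(np.float32)))
E
```

```text
[[ 0.18241252 -0.98320701 -0.00544466]
 [-0.96167762 -0.17725987 -0.20917719]
 [ 0.20469936  0.04339254 -0.9778626 ]]
paddletop 170 [0.5049 0.1739 0.1129] 0.1133 ((505.4725341796875, 174.04600524902344), (14.365302085876465, 38.804439544677734), 8.91402530670166)
flange 1857 [0.504  0.1792 0.0554] 0.0551 ((504.2587890625, 181.68504333496094), (90.01903533935547, 104.62744140625), 8.841743469238281)
roundtop 143 [0.492  0.262  0.1127] 0.1132 ((492.37078857421875, 263.0342102050781), (22.688337326049805, 21.85042953491211), 13.975229263305664)
block 3112 [0.498  0.2162 0.0546] 0.0547 ((499.14715576171875, 219.3983612060547), (90.43424987792969, 181.28353881835938), 8.247087478637695)
```

View pics/cropA.png

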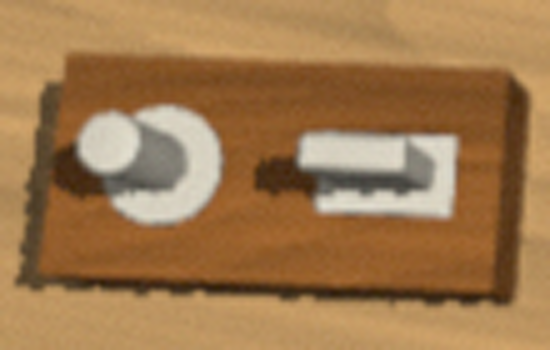

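View pics/cropB.png

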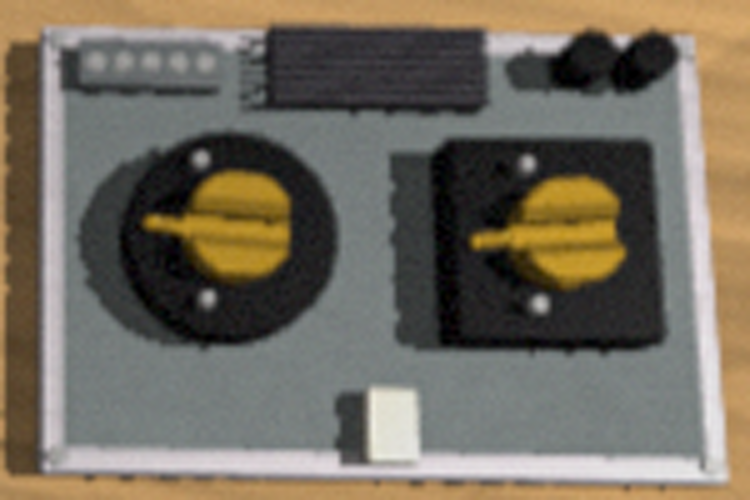

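View pics/cropC.png

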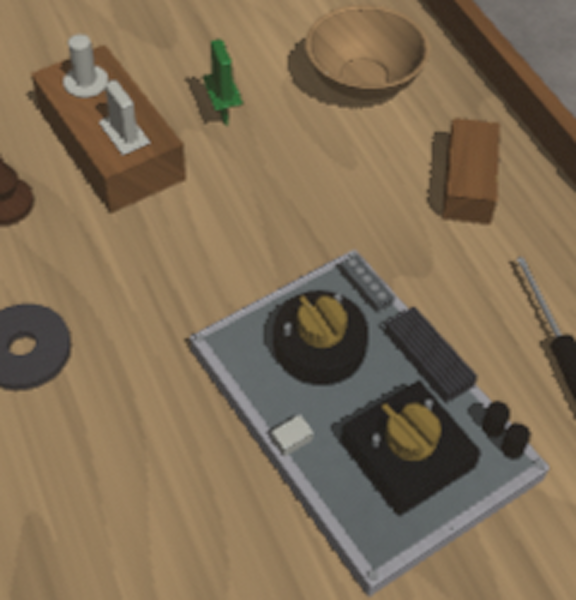

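```bash
python3 - <<'E'
from h import *
import plant
print([n for n in dir(plant) if not n.startswith('__')][:40])
try: print('tips',tips_ahead)
except Exception as e: print(e)
s=get_state();M=R.from_quat(s['tcp_rot']).as_matrix();print('tool axes',M.round(3).tolist())
yaw=np.degrees(np.arctan2(M[1,1],M[0,1]));print('jaw yaw',yaw, s['qpos'])
for n in('top','side'):
    c=cam(n);P=pts(c);h=cv2.cvtColor(c['img'],cv2.COLOR_BGR2HSV);z=P[...,2]
    gold=(h[...,0]>15)&(h[...,0]<32)&(h[...,1]>170)&(h[...,2]>50)&(z>.045)&(z<.085)&(abs(P[...,1]+.20)<.12)&(P[...,0]>.45)
    k,lab,st,ce=cv2.connectedComponentsWithStats(gold.astype(np.uint8))
    for j in range(1,k):
        if st[j,4]<40: continue
        q=P[lab==j]; print(n,st[j],ce[j].round(1),q.mean(0).round(4),np.percentile(q[:,2],[5,25,50,75,95]).round(4))
        t=q[(q[:,2]>.0715)]
        (a,b),r=cv2.minEnclosingCircle((t[:,:2]*1000).astype(np.float32));print('  top pts',len(t),t.mean(0).round(4),a,b,r)
    if n=='top':
        blk=(h[...,2]<50)&(z>.045)&(z<.07)&(P[...,0]>.45)&(P[...,1]<-.05)
        k,lab,st,ce=cv2.connectedComponentsWithStats(blk.astype(np.uint8))
        for j in range(1,k):
            if st[j,4]<200: continue
            q=P[lab==j]; print('blk',st[j],cv2.minAreaRect((q[:,:2]*1000).astype(np.float32)),np.median(q[:,2]))
E
```

```text
['Unreachable', 'get_state', 'read_camera', 'sign_off', 'tips_ahead']
tips 0.008
tool axes [[-0.932, 0.363, -0.001], [0.363, 0.932, -0.001], [0.0, -0.001, -1.0]]
jaw yaw 68.69787029610764 [ 1.04901170e+00  2.86766135e-01  1.57737475e+00 -9.66207791e-06
  1.27861986e+00 -1.49989444e-01]
top [369 194  29  22 409] [386.2 204.6] [ 0.5874 -0.1207  0.0688] [0.0587 0.0615 0.0716 0.0743 0.076 ]
  top pts 209 [ 0.5878 -0.1229  0.0742] 588.0883178710938 -123.04143524169922 21.04831314086914
top [434 195  31  23 421] [451.9 206.1] [ 0.6079 -0.2482  0.0684] [0.058  0.0611 0.0713 0.0741 0.0757]
  top pts 209 [ 0.6091 -0.2511  0.0741] 609.5811157226562 -251.23553466796875 21.07912254333496
blk [365 187  42  41 870] ((587.3522338867188, -121.24897766113281), (83.34880065917969, 81.16680908203125), 53.35233688354492) 0.05443682434026943
blk [ 428  188   44   41 1167] ((608.0036010742188, -249.98133850097656), (81.35962677001953, 81.74357604980469), 9.693431854248047) 0.05431044635178149
```

```bash
python3 - <<'E'
from h import *
s=get_state();M=R.from_quat(s['tcp_rot']).as_matrix();c=cam('wrist')
o=-c['R'].T@c['t'];ot=M.T@(o-s['eef_pos']);Rt=c['R']@M  # tool->cam rot
print('cam in tool',ot,'optical axis in tool',Rt[2])
np.savez('wr.npz',ot=ot,Rt=Rt)
a=np.radians(8.9)
y=np.array([np.cos(a),np.sin(a),0]);z=np.array([0,0,-1.]);x=np.cross(y,z)
M2=np.stack([x,y,z],1)
for nm,p in(('tool',[.505,.174,.114]),('slot',[.609,-.251,.075])):
  for h in(.2,.24):
    # tcp so that p on optical axis
    oc=M2@ot; d=M2@Rt[2]
    o3=np.array(p)-d*((p[2]-(h+oc[2]))/d[2]); print(nm,h,o3-oc)
E
```

```text
cam in tool [ 8.22601274e-02 -1.05589282e-04 -1.34788850e-01] optical axis in tool [-3.16673648e-01  9.48382094e-04  9.48534080e-01]
tool 0.2 [0.50620876 0.16553663 0.2       ]
tool 0.24 [0.50410321 0.17872389 0.24      ]
slot 0.2 [ 0.60815585 -0.24660579  0.2       ]
slot 0.24 [ 0.6060503  -0.23341853  0.24      ]
```

>>> move_arm --linear '[[0.02, -0.035, 0], [0.02, -0.035, 0], [0.02, -0.035, 0], [0.02, -0.035, 0], [0.02, -0.035, 0], [0.02, -0.035, 0], [0.02, -0.035, 0], [0.02, -0.035, 0], [0.02, -0.035, 0], [0.02, -0.035, 0], [0.02, -0.035, 0], [0.02, -0.035, 0], [0.02, -0.035, 0]]' --twist '[[0, 0, -4.6], [0, 0, -4.6], [0, 0, -4.6], [0, 0, -4.6], [0, 0, -4.6], [0, 0, -4.6], [0, 0, -4.6], [0, 0, -4.6], [0, 0, -4.6], [0, 0, -4.6], [0, 0, -4.6], [0, 0, -4.6], [0, 0, -4.6]]'

```text
time: 1.48
eef_pos: [0.5057, 0.1621, 0.2409]
tcp_rot: [0.663, 0.748, 0.004, 0.002]
contact_force: [0.4, 0.6, 0.5]
opening: 0.998
```

```bash
cat >> h.py <<'E'
def st():
    s=get_state();M=R.from_quat(s['tcp_rot']).as_matrix()
    print('t',round(s['time'],2),'pos',s['eef_pos'].round(4),'yaw',round(np.degrees(np.arctan2(M[1,1],M[0,1])),2),'zax',M[:,2].round(4),'q',s['qpos'].round(3),'F',s['contact_force'].round(1),'T',s['wrist_torque'].round(2),'op',round(s['opening'],3)); return s,M
E
python3 - <<'E'
from h import *
s,M=st();c=cam('wrist');cv2.imwrite('pics/w1.png',c['img']);P=pts(c);z=P[...,2]
near=(np.hypot(P[...,0]-.505,P[...,1]-.174)<.05)
for nm,lo,hi in(('ptop',.11,.118),('flange',.0575,.0625)):
    h=cv2.cvtColor(c['img'],cv2.COLOR_BGR2HSV)
    m=near&(z>lo)&(z<hi)&((h[...,1]<60))
    q=P[m];print(nm,m.sum(),np.median(q[:,2]),cv2.minAreaRect((q[:,:2]*1000).astype(np.float32)))
# hole / block edges
E
```

```text
t 1.48 pos [0.5057 0.1621 0.2409] yaw 6.87 zax [ 0.0091  0.003  -1.    ] q [ 0.118 -0.04   1.932  0.002  1.239 -0.003] F [0.4 0.6 0.5] T [-0.05 -0.03 -0.04] op 0.998
ptop 823 0.11364953571253424 ((502.92413330078125, 176.37240600585938), (13.79507827758789, 40.11470031738281), 7.21775484085083)
flange 996 0.0590075841101275 ((503.01861572265625, 176.37242126464844), (31.757160186767578, 53.52525329589844), 7.7882280349731445)
```

View pics/w1.png

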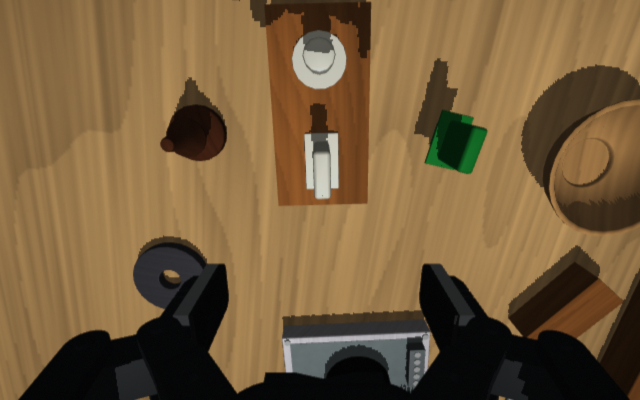

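>>> move_arm --linear '[[0.01, -0.04, 0], [0.01, -0.04, 0], [0.01, -0.04, 0], [0.01, -0.04, 0], [0.01, -0.04, 0], [0.01, -0.04, 0], [0.01, -0.04, 0], [0.01, -0.04, 0], [0.01, -0.04, 0], [0.01, -0.04, 0], [0, 0, 0], [0, 0, 0]]' --twist '[[0, 0, 0], [0, 0, 0], [0, 0, 0], [0, 0, 0], [0, 0, 0], [0, 0, 0], [0, 0, 0], [0, 0, 0], [0, 0, 0], [0, 0, 0], [0, 0, 0], [0, 0, 0]]'

```text
time: 2.53
eef_pos: [0.6074, -0.2491, 0.243]
tcp_rot: [0.667, 0.745, 0.005, 0.008]
contact_force: [0.1, 0.4, 0.9]
opening: 1.003
```

```bash
python3 - <<'E'
from h import *
s,M=st();c=cam('wrist');np.savez('w2.npz',**{k:np.array(v) for k,v in c.items()});cv2.imwrite('pics/w2.png',c['img']);P=pts(c);z=P[...,2]
h=cv2.cvtColor(c['img'],cv2.COLOR_BGR2HSV)
near=(np.hypot(P[...,0]-.609,P[...,1]+.25)<.055)
g=near&(h[...,0]>15)&(h[...,0]<32)&(h[...,1]>150)
print(np.percentile(z[g],[2,10,30,50,70,90,98]).round(4))
t=g&(z>.0725)&(z<.079)
q=P[t];print('top',t.sum(),q.mean(0).round(4),cv2.minEnclosingCircle((q[:,:2]*1000).astype(np.float32)))
u=np.where(t);print(u[0].min(),u[0].max(),u[1].min(),u[1].max())
v,uu=np.where(g);y0,y1,x0,x1=v.min()-30,v.max()+30,uu.min()-40,uu.max()+40
print(y0,y1,x0,x1)
cv2.imwrite('pics/w2c.png',cv2.resize(c['img'][y0:y1,x0:x1],None,fx=4,fy=4,interpolation=cv2.INTER_CUBIC))
E
```

```text
t 2.53 pos [ 0.6074 -0.2491  0.243 ] yaw 6.32 zax [ 0.0188 -0.0024 -0.9998] q [-0.546  0.234  1.633  0.008  1.257 -0.659] F [0.1 0.4 0.9] T [ 0.1   0.02 -0.01] op 1.003
[0.0551 0.06   0.0616 0.0725 0.0745 0.0754 0.0761]
top 878 [ 0.6072 -0.2497  0.0746] ((607.3482055664062, -250.34579467773438), 21.676664352416992)
159 199 299 342
108 230 259 383
```

View pics/w2.png

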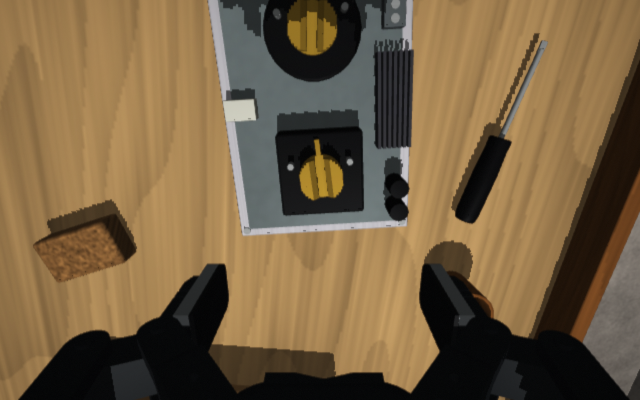

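View pics/w2c.png

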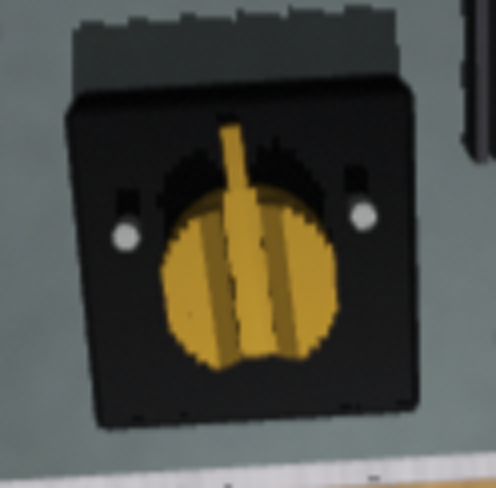

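```bash
python3 - <<'E'
from h import *
c=dict(np.load('w2.npz'));P=pts(c);z=P[...,2]
h=cv2.cvtColor(c['img'],cv2.COLOR_BGR2HSV)
near=(np.hypot(P[...,0]-.607,P[...,1]+.25)<.055)
g=near&(h[...,0]>12)&(h[...,0]<35)&(h[...,1]>140)
f=g&(z>.0585)&(z<.0635)
def line(P2,n):
    vx,vy,x,y=cv2.fitLine(P2.astype(np.float32),cv2.DIST_HUBER,0,.01,.01).ravel(); print(n,len(P2),np.degrees(np.arctan2(vy,vx)),x,y)
line(P[f][:,:2]*1000,'floor+pointer')
q=P[f][:,:2]*1000
print(cv2.minAreaRect(q.astype(np.float32)), q[:,1].max())
tip=q[q[:,1]>q[:,1].max()-3];print('tip',tip.mean(0))
t=g&(z>.0725)&(z<.079);q=P[t][:,:2]*1000
print('circ',cv2.fitEllipse(cv2.convexHull(q.astype(np.float32))))
k,lab,st_,ce=cv2.connectedComponentsWithStats(t.astype(np.uint8))
for j in range(1,k):
    if st_[j,4]>100: line(P[lab==j][:,:2]*1000,'half'); print(P[lab==j].mean(0))
d=near&(h[...,2]<60)&(z>.048)&(z<.058);q=P[d][:,:2]*1000;print('housing',cv2.minAreaRect(q.astype(np.float32)),np.median(z[d]))
pin=near&(h[...,1]<60)&(h[...,2]>90)&(z>.05);k,lab,st_,ce=cv2.connectedComponentsWithStats(pin.astype(np.uint8))
for j in range(1,k):
    if st_[j,4]>10:print('pin',P[lab==j].mean(0))
E
```

```text
floor+pointer 515 -76.69105 605.8546 -243.5332
((607.8441162109375, -241.69436645507812), (31.75741195678711, 54.81967544555664), 33.09501647949219) -215.28985146751575
tip [ 599.66391115 -216.7565004 ]
circ ((607.2057495117188, -250.23635864257812), (41.1045036315918, 43.778228759765625), 10.336166381835938)
half 430 -75.9213 619.4488 -246.76482
[ 0.61972603 -0.24676472  0.07467165]
half 448 -77.2786 595.52966 -252.46225
[ 0.59525658 -0.25260698  0.07461867]
housing ((607.4006958007812, -250.09242248535156), (83.86310577392578, 84.0608139038086), 9.522446632385254) 0.05486198140118849
pin [ 0.6327909  -0.2322941   0.06564199]
pin [ 0.57738544 -0.24328606  0.0653505 ]
```

>>> move_arm --linear '[[-0.0095, 0.0385, 0], [-0.0095, 0.0385, 0], [-0.0095, 0.0385, 0], [-0.0095, 0.0385, 0], [-0.0095, 0.0385, 0], [-0.0095, 0.0385, 0], [-0.0095, 0.0385, 0], [-0.0095, 0.0385, 0], [-0.0095, 0.0385, 0], [-0.0095, 0.0385, 0], [-0.0095, 0.0385, 0], [0, 0, 0], [0, 0, 0], [0, 0, 0]]' --twist '[[0, 0.1, 0.13], [0, 0.1, 0.13], [0, 0.1, 0.13], [0, 0.1, 0.13], [0, 0.1, 0.13], [0, 0.1, 0.13], [0, 0.1, 0.13], [0, 0.1, 0.13], [0, 0.1, 0.13], [0, 0.1, 0.13], [0, 0.1, 0.13], [0, 0, 0], [0, 0, 0], [0, 0, 0]]'

```text
time: 3.75
eef_pos: [0.484, 0.1987, 0.244]
tcp_rot: [0.648, 0.762, 0.001, 0.001]
contact_force: [0.0, 0.7, -0.4]
opening: 1.003
```

```bash
python3 - <<'E'
from h import *
s,M=st();c=cam('wrist');P=pts(c);z=P[...,2]
near=(np.hypot(P[...,0]-.505,P[...,1]-.174)<.05);h=cv2.cvtColor(c['img'],cv2.COLOR_BGR2HSV)
for nm,lo,hi in(('ptop',.11,.118),('flange',.0575,.0625)):
    m=near&(z>lo)&(z<hi)&((h[...,1]<60))
    q=P[m];print(nm,m.sum(),np.median(q[:,2]),cv2.minAreaRect((q[:,:2]*1000).astype(np.float32)))
E
```

```text
t 3.75 pos [0.484  0.1987 0.244 ] yaw 9.2 zax [ 3.e-03  6.e-04 -1.e+00] q [ 0.195 -0.057  1.943 -0.     1.252  0.035] F [ 0.   0.7 -0.4] T [-0.02  0.03 -0.  ] op 1.003
ptop 686 0.11352302176687226 ((503.2013854980469, 177.10597229003906), (13.65113639831543, 38.8016357421875), 9.618659973144531)
flange 851 0.05890523686458317 ((502.9004821777344, 176.61428833007812), (31.557769775390625, 53.74533462524414), 7.723109245300293)
```

>>> move_arm --linear '[[0.0064, -0.0074, -0.02], [0.0064, -0.0074, -0.02], [0.0064, -0.0074, -0.02], [0, 0, -0.02], [0, 0, -0.01], [0, 0, 0], [0, 0, 0]]' --twist '[[0, 0.05, -0.4], [0, 0.05, -0.4], [0, 0.05, -0.5], [0, 0, 0], [0, 0, 0], [0, 0, 0], [0, 0, 0]]'

```text
time: 4.38
eef_pos: [0.5069, 0.1676, 0.1535]
tcp_rot: [0.661, 0.75, 0.002, 0.003]
contact_force: [-0.2, -0.0, 1.4]
opening: 1.0
```

```bash
python3 - <<'E'
from h import *
s,M=st();c=cam('wrist');cv2.imwrite('pics/w3.png',c['img']);P=pts(c);z=P[...,2]
near=(np.hypot(P[...,0]-.505,P[...,1]-.174)<.05);h=cv2.cvtColor(c['img'],cv2.COLOR_BGR2HSV)
for nm,lo,hi in(('ptop',.11,.118),('flange',.0575,.0625)):
    m=near&(z>lo)&(z<hi)&((h[...,1]<60))
    q=P[m];print(nm,m.sum(),np.median(q[:,2]),cv2.minAreaRect((q[:,:2]*1000).astype(np.float32)))
E
```

```text
t 4.38 pos [0.5069 0.1676 0.1535] yaw 7.18 zax [ 6.9e-03 -1.0e-04 -1.0e+00] q [ 1.300e-01  6.200e-02  1.999e+00 -1.000e-03  1.074e+00  5.000e-03] F [-0.2 -0.   1.4] T [ 0.06  0.06 -0.01] op 1.0
ptop 1571 0.1136971781218903 ((502.83929443359375, 176.57943725585938), (13.820243835449219, 39.28270721435547), 7.599481105804443)
flange 1705 0.05899886996988297 ((503.0052490234375, 176.4270477294922), (31.78466033935547, 53.77043914794922), 8.662897109985352)
```

View pics/w3.png

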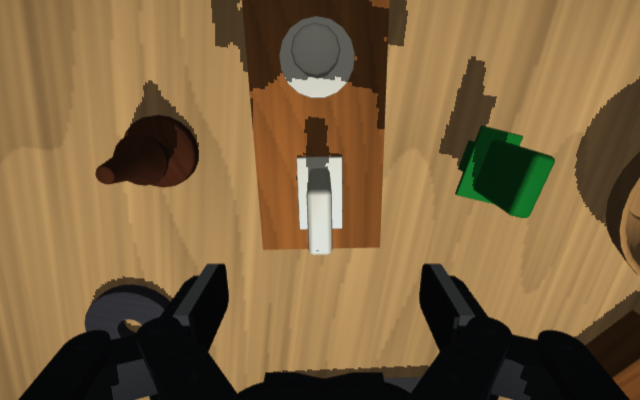

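>>> move_arm --linear '[[-0.001, 0.003, -0.008], [-0.001, 0.003, -0.01], [-0.001, 0.002, -0.01], [0, 0, -0.01], [0, 0, -0.01], [0, 0, -0.008], [0, 0, 0], [0, 0, 0]]' --twist '[[0, 0.1, 0.3], [0, 0.1, 0.3], [0, 0.1, 0.3], [0, 0.1, 0], [0, 0, 0], [0, 0, 0], [0, 0, 0], [0, 0, 0]]'

```text
time: 5.1
eef_pos: [0.5051, 0.1775, 0.0955]
tcp_rot: [0.654, 0.756, 0.002, 0.002]
contact_force: [0.4, 0.0, 0.5]
opening: 0.998
```

```bash
python3 - <<'E'
from h import *
s,M=st()
E
```

```text
t 5.1 pos [0.5051 0.1775 0.0955] yaw 8.27 zax [ 5.8e-03  9.0e-04 -1.0e+00] q [0.148 0.146 2.028 0.    0.962 0.004] F [0.4 0.  0.5] T [0.05 0.02 0.03] op 0.998
```

>>> move_arm --linear '[[-0.001, -0.0005, -0.006], [-0.001, 0, -0.006], [0, 0, -0.005], [0, 0, 0], [0, 0, 0]]' --twist '[[0, 0.1, 0], [0, 0.1, 0], [0, 0.1, 0], [0, 0, 0], [0, 0, 0]]'

```text
time: 5.52
eef_pos: [0.5034, 0.1769, 0.0772]
tcp_rot: [0.654, 0.756, 0.001, 0.0]
contact_force: [-0.0, 0.8, -1.1]
opening: 0.996
```

```bash
python3 - <<'E'
from h import *
s,M=st()
E
```

```text
t 5.52 pos [0.5034 0.1769 0.0772] yaw 8.26 zax [ 9.e-04  1.e-03 -1.e+00] q [1.470e-01 1.740e-01 2.037e+00 1.000e-03 9.300e-01 2.000e-03] F [-0.   0.8 -1.1] T [-0.03 -0.02 -0.  ] op 0.996
```

>>> move_arm --linear '[[0, 0, 0], [0, 0, 0], [0, 0, 0], [0, 0, 0], [0, 0, 0], [0, 0, 0], [0, 0, 0], [0, 0, 0], [0, 0, 0], [0, 0, 0]]' --twist '[[0, 0, 0], [0, 0, 0], [0, 0, 0], [0, 0, 0], [0, 0, 0], [0, 0, 0], [0, 0, 0], [0, 0, 0], [0, 0, 0], [0, 0, 0]]' --grip 0 --force 80

```text
time: 6.35
eef_pos: [0.5044, 0.177, 0.0787]
tcp_rot: [0.654, 0.756, 0.002, 0.001]
contact_force: [0.8, 0.3, -0.2]
opening: 0.152
```

```bash
python3 - <<'E'
from h import *
s,M=st()
E
```

```text
t 6.35 pos [0.5044 0.177  0.0787] yaw 8.26 zax [ 0.0037  0.0014 -1.    ] q [1.470e-01 1.720e-01 2.035e+00 1.000e-03 9.310e-01 2.000e-03] F [ 0.8  0.3 -0.2] T [-0.05  0.01  0.02] op 0.152
```

>>> move_arm --linear '[[0, 0, 0.006], [0, 0, 0.012], [0, 0, 0.015], [0, 0, 0.015], [0, 0, 0.015], [0, 0, 0.015], [0, 0, 0.01], [0, 0, 0], [0, 0, 0]]' --twist '[[0, 0.1, 0], [0, 0.1, 0], [0, 0, 0], [0, 0, 0], [0, 0, 0], [0, 0, 0], [0, 0, 0], [0, 0, 0], [0, 0, 0]]'

```text
time: 7.1
eef_pos: [0.502, 0.1766, 0.1709]
tcp_rot: [0.654, 0.756, -0.001, -0.002]
contact_force: [-1.0, 0.7, -0.9]
opening: 0.159
```

```bash
python3 - <<'E'
from h import *
s,M=st();c=cam('wrist');cv2.imwrite('pics/w4.png',c['img']);c=cam('side');cv2.imwrite('pics/s4.png',cv2.resize(c['img'][60:260,180:420],None,fx=3,fy=3))
E
```

```text
t 7.1 pos [0.502  0.1766 0.1709] yaw 8.26 zax [-4.9e-03  8.0e-04 -1.0e+00] q [0.147 0.042 1.985 0.002 1.119 0.002] F [-1.   0.7 -0.9] T [-0.04  0.   -0.01] op 0.159
```

View pics/w4.png

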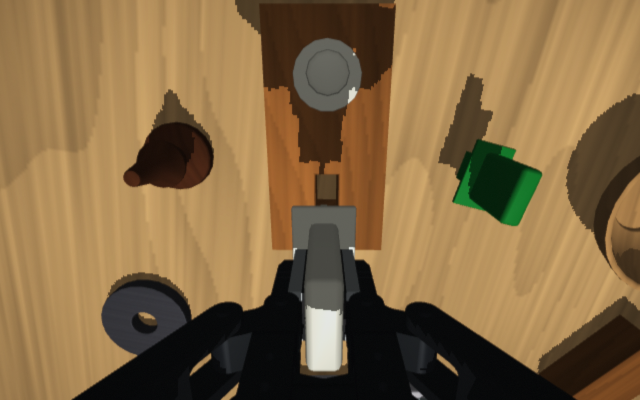

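View pics/s4.png

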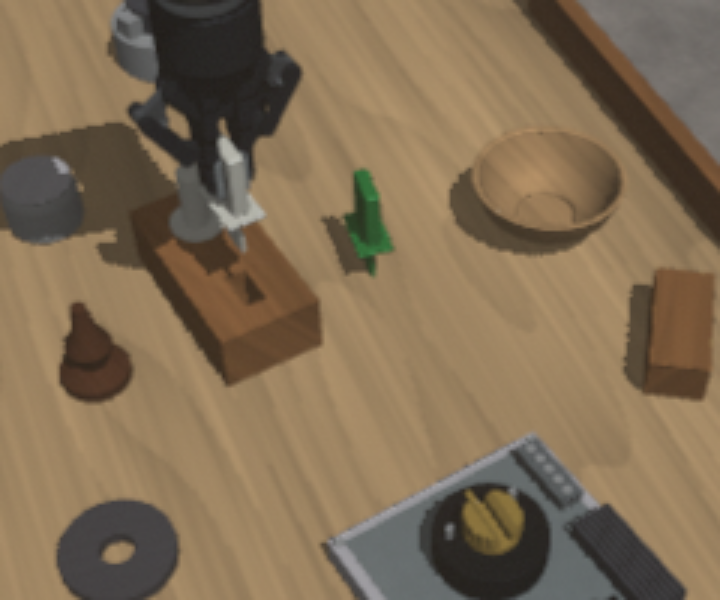

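>>> move_arm --linear '[[0.005, -0.02, 0.005], [0.009, -0.035, 0.005], [0.009, -0.037, 0], [0.009, -0.037, 0], [0.009, -0.037, 0], [0.009, -0.037, 0], [0.009, -0.037, 0], [0.009, -0.037, 0], [0.009, -0.037, 0], [0.009, -0.037, 0], [0.006, -0.025, 0], [0.004, -0.015, 0], [0.002, -0.008, 0], [0, 0, 0], [0, 0, 0]]' --twist '[[0, 0, 0.4], [0, 0, 0.4], [0, 0, 0.4], [0, 0, 0.4], [0, 0, 0.4], [0, 0, 0.4], [0, 0, 0.4], [0, 0, 0.4], [0, 0, 0.4], [0, 0, 0.4], [0, 0, 0.4], [0, 0, 0.4], [0, 0, 0], [0, 0, 0], [0, 0, 0]]'

```text
time: 8.45
eef_pos: [0.5903, -0.2394, 0.159]
tcp_rot: [0.619, 0.785, -0.007, -0.018]
contact_force: [-0.4, 0.1, -0.8]
opening: 0.153
```

```bash
python3 - <<'E'
from h import *
s,M=st();c=cam('wrist');cv2.imwrite('pics/w5.png',c['img'])
P=pts(c);h=cv2.cvtColor(c['img'],cv2.COLOR_BGR2HSV);Q=(P-s['eef_pos'])@M
for lo,hi in((-.040,-.030),(.012,.022)):
    m=(h[...,1]<40)&(h[...,2]>60)&(Q[...,2]>lo)&(Q[...,2]<hi)&(abs(Q[...,0])<.05)&(abs(Q[...,1])<.03)
    q=Q[m];print(m.sum(),np.median(q,0) if len(q) else 0, cv2.minAreaRect((q[:,:2]*1000).astype(np.float32)) if len(q)>5 else '')
E
```

```text
t 8.45 pos [ 0.5903 -0.2394  0.159 ] yaw 13.49 zax [-0.0372  0.0106 -0.9993] q [-0.54   0.297  1.716 -0.011  1.166 -0.771] F [-0.4  0.1 -0.8] T [ 0.05 -0.03 -0.01] op 0.153
3579 [ 0.00309073 -0.00027678 -0.03508766] ((-0.18027687072753906, -1.4912071228027344), (17.77661895751953, 40.089847564697266), 86.42001342773438)
2075 [ 0.01885849 -0.00123621  0.0195916 ] ((12.525803565979004, -0.6956558227539062), (31.8397159576416, 28.797861099243164), 89.80958557128906)
```

View pics/w5.png

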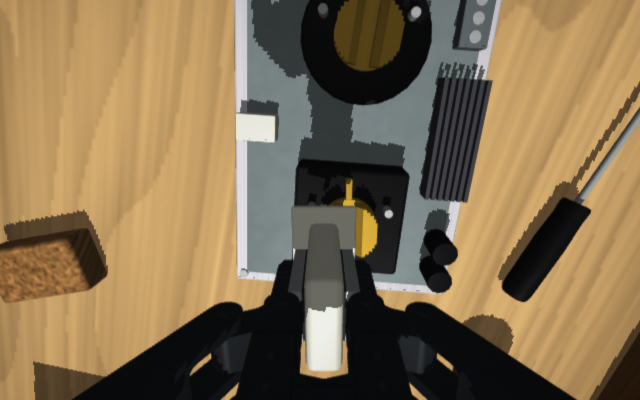

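>>> move_arm --linear '[[0.005, -0.003, 0.001], [0.005, -0.003, 0.001], [0.004, -0.003, 0], [0.002, -0.001, 0], [0, 0, 0], [0, 0, 0]]' --twist '[[-0.15, -0.5, 0], [-0.15, -0.6, 0], [-0.15, -0.5, 0], [-0.1, -0.3, 0], [0, 0, 0], [0, 0, 0]]'

```text
time: 9.0
eef_pos: [0.608, -0.244, 0.1613]
tcp_rot: [0.617, 0.787, 0.0, -0.001]
contact_force: [0.2, 0.5, 1.4]
opening: 0.156
```

```bash
python3 - <<'E'
from h import *
s,M=st()
print('tip',s['eef_pos']+M@[0,0,.0637])
E
```

```text
t 9.0 pos [ 0.608  -0.244   0.1613] yaw 13.88 zax [-0.0013  0.0011 -1.    ] q [-0.536  0.314  1.69   0.     1.139 -0.779] F [0.2 0.5 1.4] T [ 0.04 -0.03 -0.02] op 0.156
tip [ 0.60794471 -0.24392059  0.09761212]
```

>>> move_arm --linear '[[0, -0.003, -0.004], [0, -0.003, -0.004], [0, 0, -0.004], [0, 0, 0], [0, 0, 0]]' --twist '[[0, 0, -0.2], [0, 0, -0.2], [0, 0, 0], [0, 0, 0], [0, 0, 0]]'

```text
time: 9.42
eef_pos: [0.6078, -0.2503, 0.148]
tcp_rot: [0.619, 0.785, 0.0, -0.001]
contact_force: [-0.3, -0.1, -0.3]
opening: 0.154
```

```bash
python3 - <<'E'
from h import *
s,M=st()
print('tip',s['eef_pos']+M@[0,0,.0637])
c=cam('side');u,v=map(int,proj(c,[.608,-.25,.08]));print(u,v);cv2.imwrite('pics/s6.png',cv2.resize(c['img'][v-60:v+50,u-70:u+70],None,fx=5,fy=5,interpolation=cv2.INTER_CUBIC))
c=cam('wrist');cv2.imwrite('pics/w6.png',cv2.resize(c['img'][100:400,200:440],None,fx=2,fy=2))
E
```

```text
t 9.42 pos [ 0.6078 -0.2503  0.148 ] yaw 13.45 zax [-0.0014  0.0012 -1.    ] q [-0.545  0.332  1.693  0.     1.118 -0.78 ] F [-0.3 -0.1 -0.3] T [ 0.02  0.03 -0.05] op 0.154
tip [ 0.60775219 -0.25018674  0.08432741]
382 275
```

View pics/s6.png

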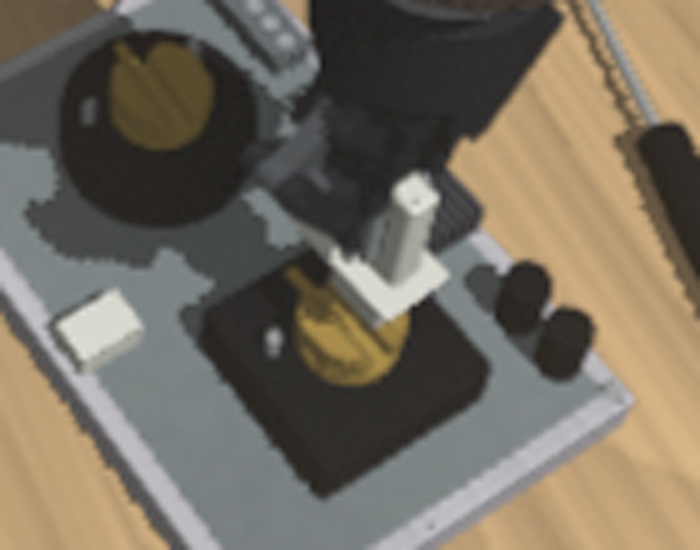

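View pics/w6.png

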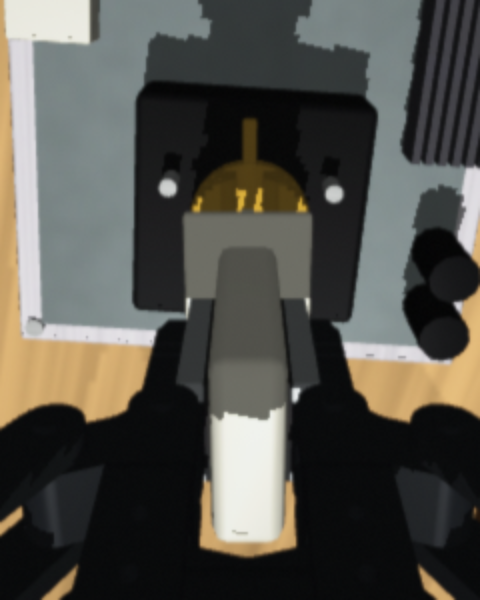

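>>> move_arm --linear '[[0, 0, -0.004], [0, 0, -0.005], [0, 0, -0.004], [0, 0, -0.003], [0, 0, 0]]' --twist '[[0, 0, 0], [0, 0, 0], [0, 0, 0], [0, 0, 0], [0, 0, 0]]'

```text
time: 9.93
eef_pos: [0.6079, -0.2501, 0.1308]
tcp_rot: [0.619, 0.785, 0.0, -0.001]
contact_force: [0.0, -0.6, -1.1]
opening: 0.157
```

```bash
python3 - <<'E'
from h import *
s,M=st()
print('tip',s['eef_pos']+M@[0,0,.0637])
E
```

```text
t 9.93 pos [ 0.6079 -0.2501  0.1308] yaw 13.45 zax [-0.001  0.001 -1.   ] q [-0.545  0.351  1.703  0.     1.089 -0.78 ] F [ 0.  -0.6 -1.1] T [-0.    0.04  0.04] op 0.157
tip [ 0.60781855 -0.25006232  0.06705954]
```

>>> move_arm --linear '[[0, 0, -0.002], [0, 0, -0.002], [0, 0, 0]]' --twist '[[0, 0, 0], [0, 0, 0], [0, 0, 0]]'

```text
time: 10.18
eef_pos: [0.6077, -0.25, 0.1259]
tcp_rot: [0.619, 0.785, 0.0, -0.001]
contact_force: [0.4, -0.8, -0.9]
opening: 0.155
```

```bash
python3 - <<'E'
from h import *
s,M=st()
print('tip',s['eef_pos']+M@[0,0,.0637])
c=cam('side');u,v=map(int,proj(c,[.608,-.25,.08]));cv2.imwrite('pics/s7.png',cv2.resize(c['img'][v-60:v+50,u-70:u+70],None,fx=5,fy=5,interpolation=cv2.INTER_CUBIC))
E
```

```text
t 10.18 pos [ 0.6077 -0.25    0.1259] yaw 13.46 zax [-0.0016  0.0014 -1.    ] q [-0.545  0.357  1.705  0.     1.082 -0.78 ] F [ 0.4 -0.8 -0.9] T [0.02 0.02 0.02] op 0.155
tip [ 0.60762669 -0.24990398  0.06219368]
```

View pics/s7.png

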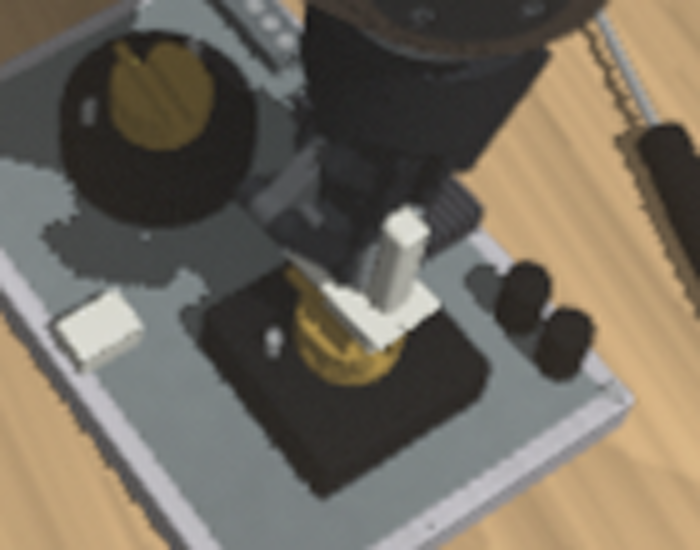

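>>> move_arm --linear '[[0, 0, 0], [0, 0, 0], [0, 0, 0], [0, 0, 0], [0, 0, 0], [0, 0, 0], [0, 0, 0], [0, 0, 0], [0, 0, 0], [0, 0, 0]]' --twist '[[0, 0, -3], [0, 0, -3.5], [0, 0, -3.5], [0, 0, -3.5], [0, 0, -3.5], [0, 0, -3.5], [0, 0, -3.5], [0, 0, -3], [0, 0, -2], [0, 0, 0]]'

```text
time: 11.07
eef_pos: [0.6087, -0.2502, 0.1266]
tcp_rot: [0.803, 0.596, 0.001, 0.001]
contact_force: [-0.4, -0.3, -1.9]
opening: 0.152
```

```bash
python3 - <<'E'
from h import *
s,M=st()
print('tip',s['eef_pos']+M@[0,0,.0637])
E
```

```text
t 11.07 pos [ 0.6087 -0.2502  0.1266] yaw -16.89 zax [ 1.7e-03 -3.0e-04 -1.0e+00] q [-5.440e-01  3.560e-01  1.705e+00  1.000e-03  1.079e+00 -2.500e-01] F [-0.4 -0.3 -1.9] T [ 0.01 -0.01  0.03] op 0.152
tip [ 0.60879948 -0.25022494  0.06291015]
```

>>> move_arm --linear '[[-0.0005, 0, -0.0005], [0, 0, 0], [0, 0, 0], [0, 0, 0], [0, 0, 0], [0, 0, 0], [0, 0, 0], [0, 0, 0], [0, 0, 0], [0, 0, 0], [0, 0, 0]]' --twist '[[0, 0, -3], [0, 0, -3.5], [0, 0, -3.5], [0, 0, -3.5], [0, 0, -3.5], [0, 0, -3.5], [0, 0, -3.5], [0, 0, -3.5], [0, 0, -3], [0, 0, -2], [0, 0, 0]]'

```text
time: 11.98
eef_pos: [0.6089, -0.2504, 0.1266]
tcp_rot: [0.94, 0.34, 0.001, 0.002]
contact_force: [0.3, 0.8, -0.3]
opening: 0.155
```

```bash
python3 - <<'E'
from h import *
s,M=st()
print('tip',s['eef_pos']+M@[0,0,.0637])
E
```

```text
t 11.98 pos [ 0.6089 -0.2504  0.1266] yaw -50.23 zax [ 0.0031 -0.0035 -1.    ] q [-0.543  0.356  1.705 -0.002  1.076  0.334] F [ 0.3  0.8 -0.3] T [ 0.   -0.01  0.  ] op 0.155
tip [ 0.609141   -0.25060182  0.06287045]
```

Expect the stop near yaw -57. I'll look, then go in small steps watching torque.

>>> move_arm --linear '[[0, 0, 0], [0, 0, 0], [0, 0, 0], [0, 0, 0]]' --twist '[[0, 0, -1.5], [0, 0, -1.5], [0, 0, -1.5], [0, 0, 0]]'

```text
time: 12.32
eef_pos: [0.609, -0.2504, 0.1266]
tcp_rot: [0.953, 0.304, 0.001, 0.002]
contact_force: [-0.7, 0.4, -1.2]
opening: 0.154
```

```bash
python3 - <<'E'
from h import *
s,M=st()
print('tip',s['eef_pos']+M@[0,0,.0637])
c=cam('side');u,v=map(int,proj(c,[.608,-.25,.08]));cv2.imwrite('pics/s8.png',cv2.resize(c['img'][v-60:v+50,u-70:u+70],None,fx=5,fy=5,interpolation=cv2.INTER_CUBIC))
c=cam('wrist');cv2.imwrite('pics/w8.png',cv2.resize(c['img'][100:400,200:440],None,fx=2,fy=2))
c=cam('top');u,v=map(int,proj(c,[.608,-.25,.08]));cv2.imwrite('pics/t8.png',cv2.resize(c['img'][v-50:v+50,u-60:u+60],None,fx=5,fy=5,interpolation=cv2.INTER_CUBIC))
E
```

```text
t 12.32 pos [ 0.609  -0.2504  0.1266] yaw -54.64 zax [ 0.003 -0.004 -1.   ] q [-0.543  0.356  1.705 -0.002  1.076  0.411] F [-0.7  0.4 -1.2] T [-0.05  0.02 -0.  ] op 0.154
tip [ 0.60917794 -0.25063993  0.06288747]
```

View pics/s8.png

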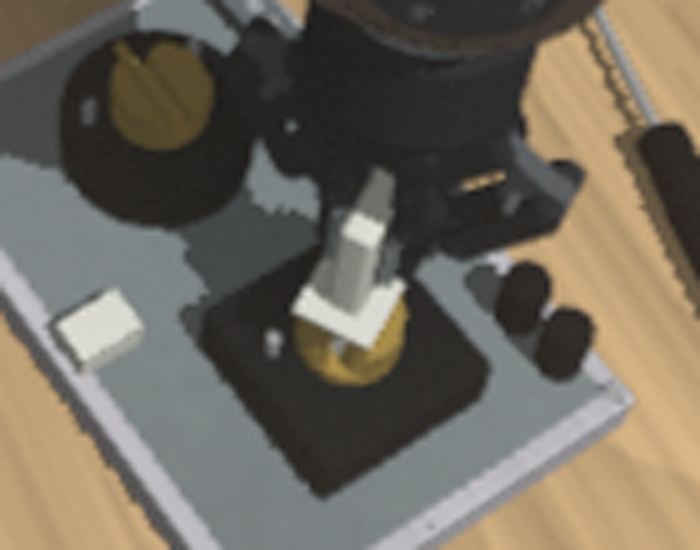

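View pics/w8.png

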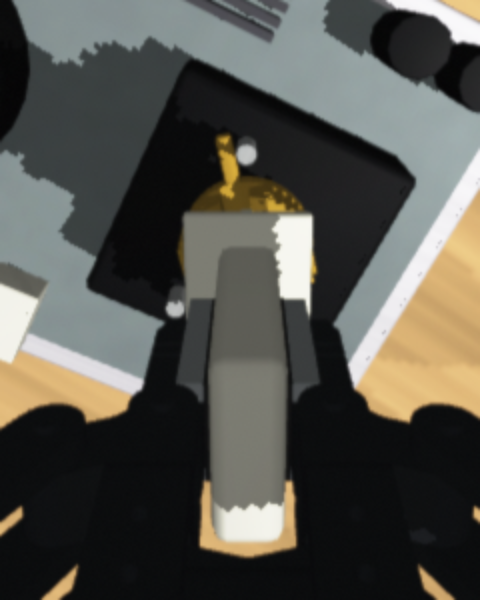

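View pics/t8.png

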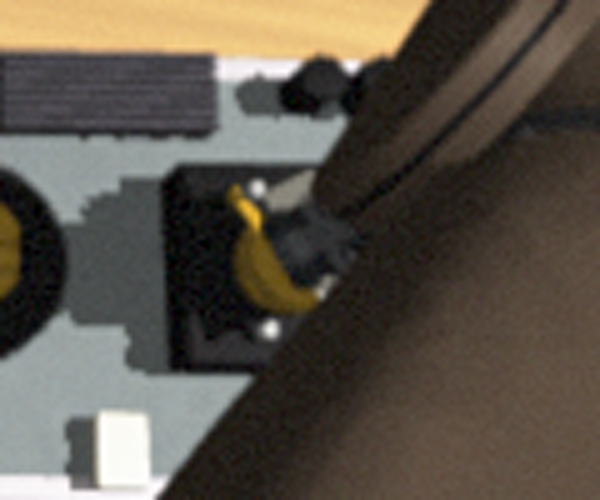

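>>> move_arm --linear '[[0, 0, 0], [0, 0, 0], [0, 0, 0], [0, 0, 0]]' --twist '[[0, 0, -1.5], [0, 0, -1.5], [0, 0, -1], [0, 0, 0]]'

```text
time: 12.8
eef_pos: [0.609, -0.2504, 0.1266]
tcp_rot: [0.963, 0.27, 0.001, 0.002]
contact_force: [0.1, 0.3, -0.9]
opening: 0.159
```

```bash
python3 - <<'E'
from h import *
s,M=st()
c=cam('wrist');cv2.imwrite('pics/w9.png',cv2.resize(c['img'][130:280,260:380],None,fx=4,fy=4,interpolation=cv2.INTER_CUBIC))
E
```

```text
t 12.8 pos [ 0.609  -0.2504  0.1266] yaw -58.63 zax [ 0.0028 -0.0043 -1.    ] q [-0.543  0.356  1.705 -0.003  1.076  0.481] F [ 0.1  0.3 -0.9] T [-0.05 -0.04  0.04] op 0.159
```

View pics/w9.png

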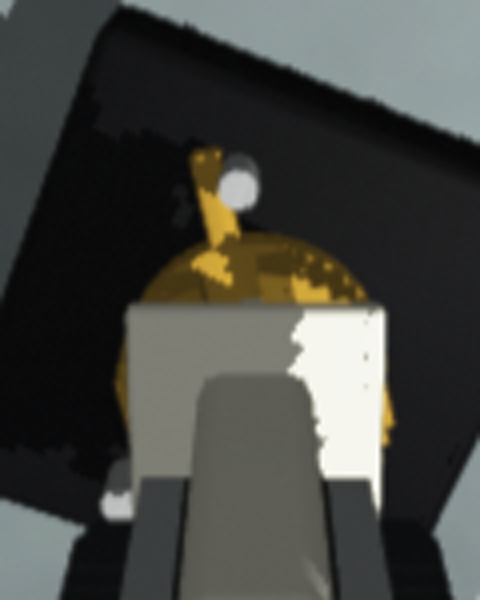

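>>> move_arm --linear '[[0, 0, 0], [0, 0, 0], [0, 0, 0]]' --twist '[[0, 0, -1], [0, 0, -1], [0, 0, 0]]'

```text
time: 13.1
eef_pos: [0.609, -0.2504, 0.1266]
tcp_rot: [0.967, 0.254, 0.001, 0.003]
contact_force: [-0.1, 0.2, -2.0]
opening: 0.152
```

```bash
python3 - <<'E'
from h import *
s,M=st()
E
```

```text
t 13.1 pos [ 0.609  -0.2504  0.1266] yaw -60.61 zax [ 0.0026 -0.0049 -1.    ] q [-0.543  0.356  1.705 -0.003  1.076  0.517] F [-0.1  0.2 -2. ] T [ 0.01 -0.04  0.3 ] op 0.152
```

>>> move_arm --linear '[[0, 0, 0], [0, 0, 0]]' --twist '[[0, 0, -0.7], [0, 0, 0]]'

```text
time: 13.27
eef_pos: [0.609, -0.2505, 0.1266]
tcp_rot: [0.969, 0.248, 0.001, 0.003]
contact_force: [0.0, 0.3, -0.7]
opening: 0.149
```

```bash
python3 - <<'E'
from h import *
s,M=st()
c=cam('wrist');cv2.imwrite('pics/w10.png',cv2.resize(c['img'][130:280,260:380],None,fx=4,fy=4,interpolation=cv2.INTER_CUBIC))
E
```

```text
t 13.27 pos [ 0.609  -0.2505  0.1266] yaw -61.29 zax [ 0.0024 -0.0054 -1.    ] q [-0.543  0.356  1.705 -0.004  1.076  0.529] F [ 0.   0.3 -0.7] T [ 0.03 -0.06  0.33] op 0.149
```

View pics/w10.png

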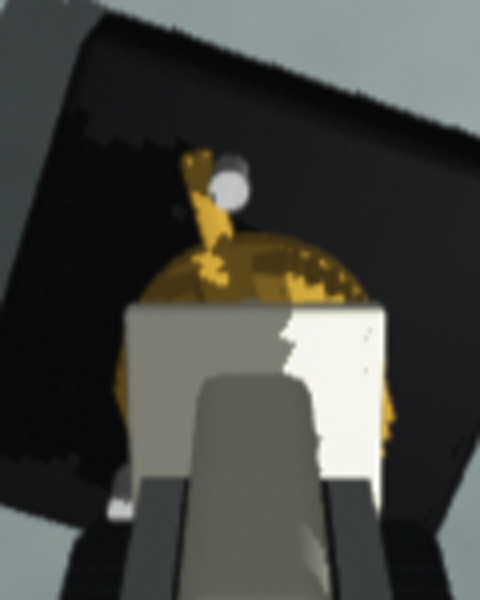

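>>> move_arm --linear '[[0, 0, 0], [0, 0, 0], [0, 0, 0], [0, 0, 0], [0, 0, 0]]' --twist '[[0, 0, 3], [0, 0, 4], [0, 0, 3], [0.1, 0.1, 1], [0, 0, 0]]'

```text
time: 13.73
eef_pos: [0.6094, -0.2505, 0.1274]
tcp_rot: [0.94, 0.341, 0.001, 0.001]
contact_force: [0.5, 0.1, -0.6]
opening: 0.151
```

```bash
python3 - <<'E'
from h import *
s,M=st()
c=cam('wrist');cv2.imwrite('pics/w11.png',cv2.resize(c['img'][130:280,260:380],None,fx=4,fy=4,interpolation=cv2.INTER_CUBIC))
E
```

```text
t 13.73 pos [ 0.6094 -0.2505  0.1274] yaw -50.07 zax [ 0.0026 -0.002  -1.    ] q [-0.544  0.356  1.703 -0.     1.079  0.33 ] F [ 0.5  0.1 -0.6] T [ 0.05  0.03 -0.04] op 0.151
```

View pics/w11.png

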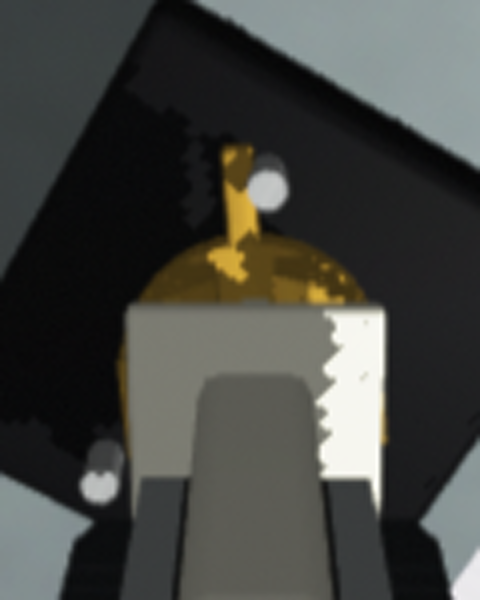

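>>> move_arm --linear '[[0, 0, 0.004], [0, 0, 0.006], [0, 0, 0.008], [0, 0, 0.01], [0, 0, 0.012], [0, 0, 0.008], [0, 0, 0], [0, 0, 0]]' --twist '[[0, 0, 0], [0, 0, 0], [0, 0, 0], [0, 0, 0], [0.1, 0.1, 0], [0, 0, 0], [0, 0, 0], [0, 0, 0]]'

```text
time: 14.45
eef_pos: [0.6102, -0.2509, 0.1835]
tcp_rot: [0.941, 0.339, 0.002, 0.002]
contact_force: [0.8, 0.2, -1.5]
opening: 0.146
```

```bash
python3 - <<'E'
from h import *
s,M=st()
c=cam('wrist');cv2.imwrite('pics/w12.png',cv2.resize(c['img'][100:400,160:480],None,fx=2,fy=2,interpolation=cv2.INTER_CUBIC))
E
```

```text
t 14.45 pos [ 0.6102 -0.2509  0.1835] yaw -50.33 zax [ 0.0045 -0.0021 -1.    ] q [-5.440e-01  2.980e-01  1.667e+00  1.000e-03  1.172e+00  3.340e-01] F [ 0.8  0.2 -1.5] T [ 0.   -0.02 -0.02] op 0.146
```

View pics/w12.png

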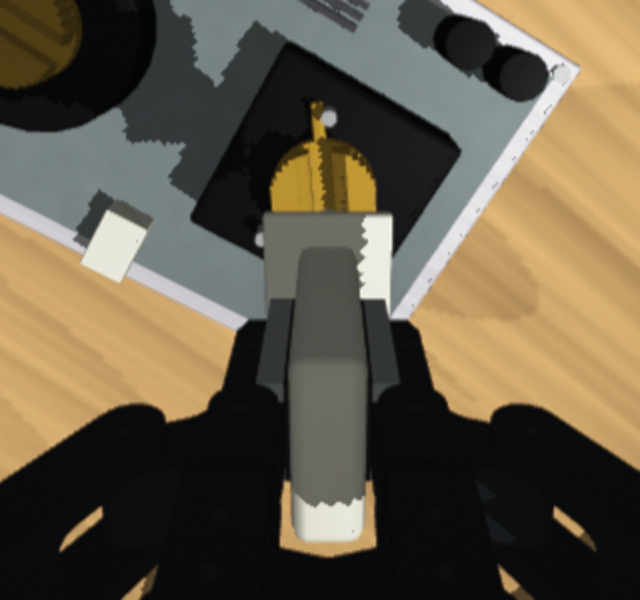

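>>> move_arm --linear '[[-0.005, 0.02, 0.003], [-0.008, 0.033, 0.002], [-0.009, 0.035, 0], [-0.009, 0.035, 0], [-0.009, 0.035, 0], [-0.009, 0.035, 0], [-0.009, 0.035, 0], [-0.009, 0.035, 0], [-0.009, 0.035, 0], [-0.009, 0.035, 0], [-0.008, 0.03, 0], [-0.006, 0.022, 0], [-0.003, 0.014, 0], [-0.002, 0.008, 0], [0, 0, 0], [0, 0, 0]]' --twist '[[0, 0, 2.5], [0, 0, 4.5], [0, 0, 5], [0, 0, 5], [0, 0, 5], [0, 0, 5], [0, 0, 5], [0, 0, 5], [0, 0, 5], [0, 0, 4.5], [0, 0, 4], [0, 0, 3], [0, 0, 2], [0, 0, 0], [0, 0, 0], [0, 0, 0]]'

```text
time: 15.83
eef_pos: [0.4931, 0.1711, 0.182]
tcp_rot: [0.658, 0.753, 0.0, -0.002]
contact_force: [-0.4, 0.4, -0.7]
opening: 0.154
```

```bash
python3 - <<'E'
from h import *
s,M=st()
print('tip',s['eef_pos']+M@[0,0,.0637])
E
```

```text
t 15.83 pos [0.4931 0.1711 0.182 ] yaw 7.64 zax [-0.0027  0.0028 -1.    ] q [0.138 0.005 2.001 0.003 1.138 0.003] F [-0.4  0.4 -0.7] T [-0.   -0.    0.02] op 0.154
tip [0.49293286 0.17129421 0.1183475 ]
```

>>> move_arm --linear '[[0.004, 0.002, -0.003], [0.004, 0.002, -0.003], [0.002, 0.001, -0.003], [0, 0, 0], [0, 0, 0]]' --twist '[[-0.05, -0.05, 0.2], [-0.05, -0.05, 0.2], [-0.05, -0.05, 0.2], [0, 0, 0], [0, 0, 0]]'

```text
time: 16.25
eef_pos: [0.5058, 0.1727, 0.1714]
tcp_rot: [0.657, 0.754, -0.001, 0.0]
contact_force: [0.0, 0.2, -0.5]
opening: 0.152
```

```bash
python3 - <<'E'
from h import *
s,M=st()
print('tip',s['eef_pos']+M@[0,0,.0637])
c=cam('side');u,v=map(int,proj(c,[.504,.177,.06]));print(u,v,proj(c,[.504,.177,.055]));cv2.imwrite('pics/s13.png',cv2.resize(c['img'][v-60:v+50,u-70:u+70],None,fx=5,fy=5,interpolation=cv2.INTER_CUBIC))
c=cam('wrist');cv2.imwrite('pics/w13.png',c['img'])
c=cam('top');u,v=map(int,proj(c,[.504,.177,.06]));cv2.imwrite('pics/t13.png',cv2.resize(c['img'][v-50:v+50,u-60:u+60],None,fx=5,fy=5,interpolation=cv2.INTER_CUBIC))
E
```

```text
t 16.25 pos [0.5058 0.1727 0.1714] yaw 7.88 zax [-3.0e-04 -1.3e-03 -1.0e+00] q [ 1.400e-01  4.500e-02  1.981e+00 -1.000e-03  1.116e+00  3.000e-03] F [ 0.   0.2 -0.5] T [-0.03 -0.05  0.  ] op 0.152
tip [0.50573744 0.17266475 0.10766996]
261 153 (np.float64(261.6034559172257), np.float64(154.92738526352645))
```

View pics/s13.png

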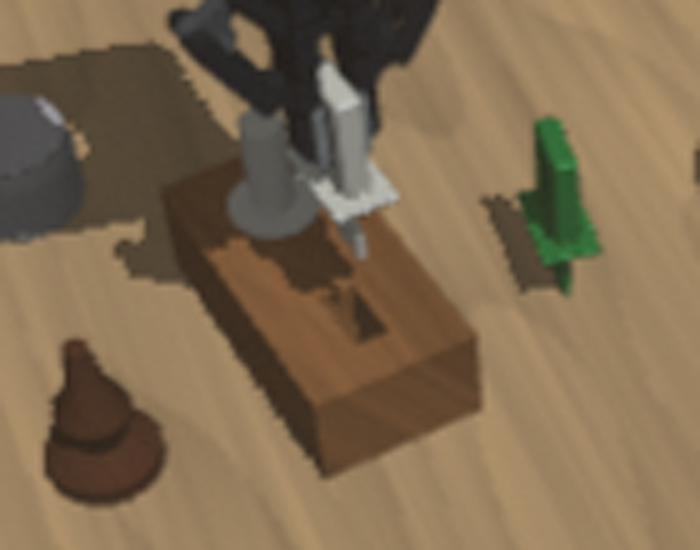

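View pics/w13.png

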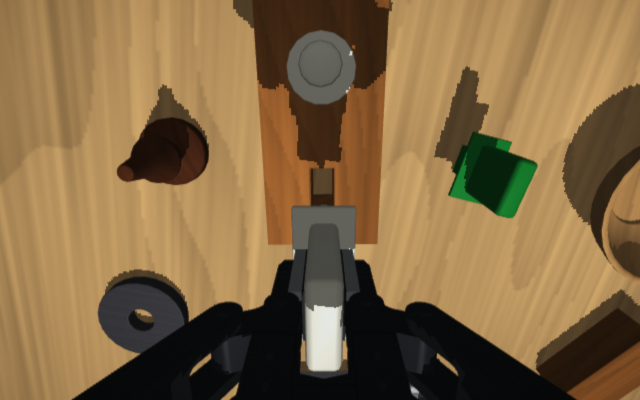

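View pics/t13.png

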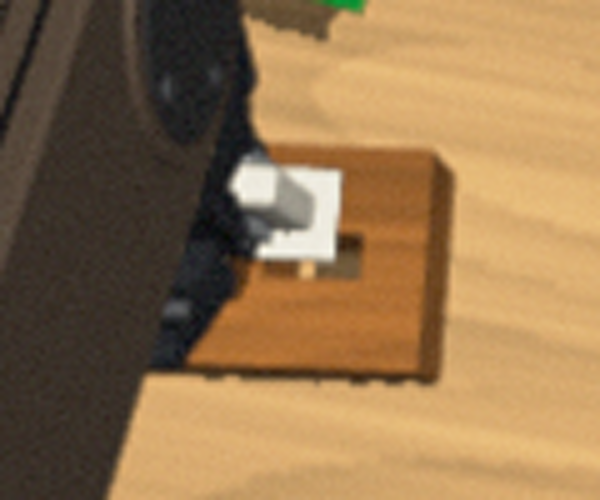

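```bash
python3 - <<'E'
from h import *
w=cam('wrist')
a=[onz(w,u,168,.055)[:2] for u in(311,334.5)]
b=[onz(w,u,190,.055)[:2] for u in(311.5,334.5)]
print('wrist far corners',a,'mid20',np.mean(b,0))
t=cam('top');u0,v0=map(int,proj(t,[.504,.177,.06]));u0-=60;v0-=50
print('top right end',[onz(t,u0+362/5,v0+v/5,.055)[:2] for v in(237,278)])
s=cam('side');u0,v0=261-70,153-60
print('side',[onz(s,u0+x/5,v0+y/5,.055)[:2] for x,y in((387,328),(355,342))])
yaw=np.radians(8.1);ax=np.array([-np.sin(yaw),np.cos(yaw)])
print('centre from wrist far',np.mean(a,0)-ax*.019)
E
```

```text
wrist far corners [array([0.49222626, 0.19406842]), array([0.51001912, 0.19654913])] mid20 [0.50372625 0.17791783]
top right end [array([0.5145406, 0.156407 ]), array([0.49845437, 0.15268462])]
side [array([0.51528166, 0.15839016]), array([0.49768091, 0.15572552])]
centre from wrist far [0.50379981 0.17649833]
```

>>> move_arm --linear '[[-0.001, 0.002, -0.007], [-0.0008, 0.0012, -0.01], [0, 0, -0.01], [0, 0, -0.008], [0, 0, 0], [0, 0, 0]]' --twist '[[0.05, 0, 0.1], [0, 0, 0.1], [0, 0, 0], [0, 0, 0], [0, 0, 0], [0, 0, 0]]'

```text
time: 17.05
eef_pos: [0.5023, 0.177, 0.1326]
tcp_rot: [0.655, 0.756, -0.0, -0.0]
contact_force: [-0.5, 0.2, -0.6]
opening: 0.151
```

```bash
python3 - <<'E'
from h import *
s,M=st()
print('tip',s['eef_pos']+M@[0,0,.0637])
c=cam('side');u,v=261,153;cv2.imwrite('pics/s14.png',cv2.resize(c['img'][v-60:v+50,u-70:u+70],None,fx=5,fy=5,interpolation=cv2.INTER_CUBIC))
E
```

```text
t 17.05 pos [0.5023 0.177  0.1326] yaw 8.19 zax [-5.e-04 -1.e-04 -1.e+00] q [ 0.148  0.09   2.012 -0.     1.04   0.005] F [-0.5  0.2 -0.6] T [ 0.05  0.02 -0.01] op 0.151
tip [0.50228726 0.17698523 0.06888202]
```

View pics/s14.png

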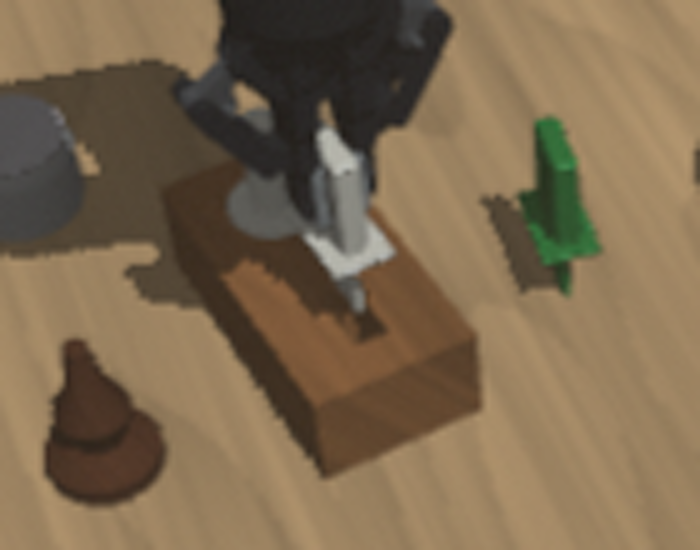

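>>> move_arm --linear '[[0.0008, 0, -0.003], [0.0005, 0, -0.006], [0, 0, -0.007], [0, 0, -0.007], [0, 0, -0.007], [0, 0, -0.004], [0, 0, 0]]' --twist '[[0, 0, 0], [0, 0, 0], [0, 0, 0], [0, 0, 0], [0, 0, 0], [0, 0, 0], [0, 0, 0]]'

```text
time: 17.68
eef_pos: [0.5042, 0.1769, 0.0956]
tcp_rot: [0.655, 0.756, 0.0, 0.0]
contact_force: [0.4, -0.2, -0.0]
opening: 0.147
```

```bash
python3 - <<'E'
from h import *
s,M=st()
print('tip',s['eef_pos']+M@[0,0,.0637])
E
```

```text
t 17.68 pos [0.5042 0.1769 0.0956] yaw 8.18 zax [ 7.e-04 -0.e+00 -1.e+00] q [ 0.148  0.147  2.027 -0.     0.967  0.005] F [ 0.4 -0.2 -0. ] T [ 0.02 -0.01  0.03] op 0.147
tip [0.50425357 0.17691349 0.03194337]
```

Blade is in the hole, with no contact. Lower the remaining ~17 mm.

>>> move_arm --linear '[[0, 0, -0.004], [0, 0, -0.005], [0, 0, -0.004], [0, 0, -0.002], [0, 0, 0]]' --twist '[[0, 0, 0], [0, 0, 0], [0, 0, 0], [0, 0, 0], [0, 0, 0]]'

```text
time: 18.1
eef_pos: [0.5042, 0.1769, 0.0789]
tcp_rot: [0.655, 0.756, 0.0, 0.0]
contact_force: [-0.1, -0.4, 0.4]
opening: 0.151
```

```bash
python3 - <<'E'
from h import *
s,M=st()
print('tip',s['eef_pos']+M@[0,0,.0637])
E
```

```text
t 18.1 pos [0.5042 0.1769 0.0789] yaw 8.18 zax [ 6.e-04 -0.e+00 -1.e+00] q [ 0.148  0.173  2.034 -0.     0.934  0.005] F [-0.1 -0.4  0.4] T [-0.02  0.06  0.04] op 0.151
tip [0.50428879 0.17691299 0.01519047]
```

>>> move_arm --linear '[[0, 0, -0.0006], [0, 0, 0]]' --twist '[[0, 0, 0], [0, 0, 0]]'

```text
time: 18.27
eef_pos: [0.5046, 0.177, 0.0788]
tcp_rot: [0.655, 0.756, 0.0, 0.0]
contact_force: [-0.0, -0.4, 0.2]
opening: 0.153
```

```bash
python3 - <<'E'
from h import *
s,M=st()
c=cam('side');u,v=261,153;cv2.imwrite('pics/s15.png',cv2.resize(c['img'][v-60:v+50,u-70:u+70],None,fx=5,fy=5,interpolation=cv2.INTER_CUBIC))
E
```

```text
t 18.27 pos [0.5046 0.177  0.0788] yaw 8.19 zax [ 8.e-04 -0.e+00 -1.e+00] q [ 0.148  0.174  2.033 -0.     0.934  0.005] F [-0.  -0.4  0.2] T [ 0.04 -0.06 -0.04] op 0.153
```

View pics/s15.png

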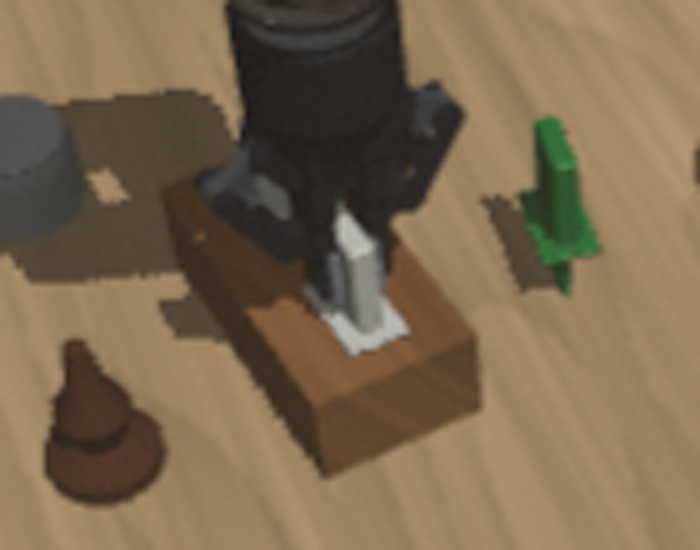

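Seated. Open slowly.

>>> move_arm --linear '[[0, 0, -0.0005], [0, 0, 0], [0, 0, 0], [0, 0, 0], [0, 0, 0], [0, 0, 0]]' --twist '[[0, 0, 0], [0, 0, 0], [0, 0, 0], [0, 0, 0], [0, 0, 0], [0, 0, 0]]' --grip 0.8

```text
time: 18.82
eef_pos: [0.5056, 0.1772, 0.0794]
tcp_rot: [0.655, 0.756, 0.001, 0.001]
contact_force: [-0.4, 0.3, 0.3]
opening: 0.8
```

```bash
python3 - <<'E'
from h import *
st()
E
```

```text
t 18.82 pos [0.5056 0.1772 0.0794] yaw 8.19 zax [ 4.e-03  5.e-04 -1.e+00] q [ 0.148  0.173  2.032 -0.     0.932  0.005] F [-0.4  0.3  0.3] T [-0.01 -0.02  0.06] op 0.8
```

>>> move_arm --linear '[[-0.001, 0, 0.008], [-0.001, 0, 0.015], [0, 0, 0.02], [0, 0, 0.02], [0, 0, 0.02], [0, 0, 0.025], [0, 0, 0.025], [0, 0.01, 0.02], [0, 0, 0.01], [0, 0, 0]]' --twist '[[0, 0.1, 0], [0, 0.1, 0], [0, 0, 0], [0, 0, 0], [0, 0, 0], [0, 0, 0], [0, 0, 0], [0, 0, 0], [0, 0, 0], [0, 0, 0]]'

```text
time: 19.65
eef_pos: [0.4996, 0.1866, 0.2529]
tcp_rot: [0.655, 0.756, -0.001, -0.001]
contact_force: [1.0, 0.3, -0.4]
opening: 0.8
```

```bash
python3 - <<'E'
from h import *
s,M=st();c=cam('wrist');cv2.imwrite('pics/w16.png',c['img']);P=pts(c);z=P[...,2]
near=(np.hypot(P[...,0]-.505,P[...,1]-.174)<.05);h=cv2.cvtColor(c['img'],cv2.COLOR_BGR2HSV)
for nm,lo,hi in(('ptop',.11,.118),('flange',.0565,.0635)):
    m=near&(z>lo)&(z<hi)&((h[...,1]<60))
    q=P[m];print(nm,m.sum(),np.percentile(q[:,2],[5,50,95]).round(4),cv2.minAreaRect((q[:,:2]*1000).astype(np.float32)))
c=cam('side');u,v=330,220;cv2.imwrite('pics/s16.png',cv2.resize(c['img'][100:340,210:450],None,fx=2.5,fy=2.5,interpolation=cv2.INTER_CUBIC))
c=cam('top');cv2.imwrite('pics/t16.png',cv2.resize(c['img'][160:260,340:490],None,fx=5,fy=5,interpolation=cv2.INTER_CUBIC))
P=pts(c)
for nm,cx in(('square',(.609,-.251)),('round',(.588,-.123))):
    g=(P[...,2]>.055)&(P[...,2]<.0645)&(np.hypot(P[...,0]-cx[0],P[...,1]-cx[1])<.045);h=cv2.cvtColor(c['img'],cv2.COLOR_BGR2HSV)
    g&=(h[...,0]>12)&(h[...,0]<35)&(h[...,1]>140)
    q=P[g][:,:2]*1000;f=np.hypot(q[:,0]-cx[0]*1e3,q[:,1]-cx[1]*1e3);tip=q[f>28].mean(0)-np.array(cx)*1e3;print(nm,len(q),(f>28).sum(),'pointer yaw',np.degrees(np.arctan2(tip[1],tip[0])))
E
```

```text
t 19.65 pos [0.4996 0.1866 0.2529] yaw 8.18 zax [-0.003 -0.    -1.   ] q [ 0.167 -0.037  1.908  0.     1.274  0.024] F [ 1.   0.3 -0.4] T [0.03 0.05 0.02] op 0.8
ptop 678 [0.1119 0.1136 0.1148] ((504.317138671875, 177.08096313476562), (13.101126670837402, 38.97761535644531), 8.091721534729004)
flange 910 [0.0577 0.0589 0.0601] ((504.2376708984375, 176.42930603027344), (31.18424415588379, 53.821800231933594), 8.805645942687988)
square 144 12 pointer yaw 44.78952158775881
round 150 14 pointer yaw 95.43903335521892
```

View pics/w16.png

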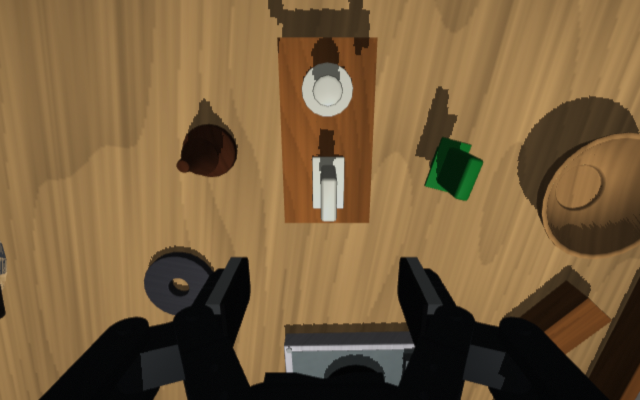

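View pics/s16.png

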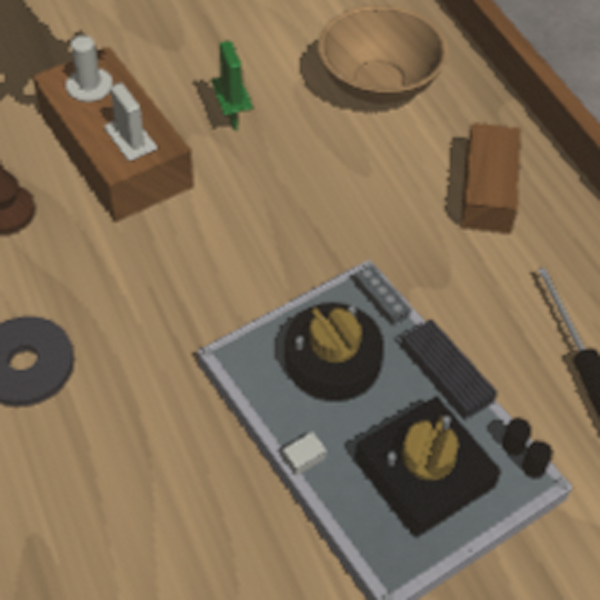

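View pics/t16.png

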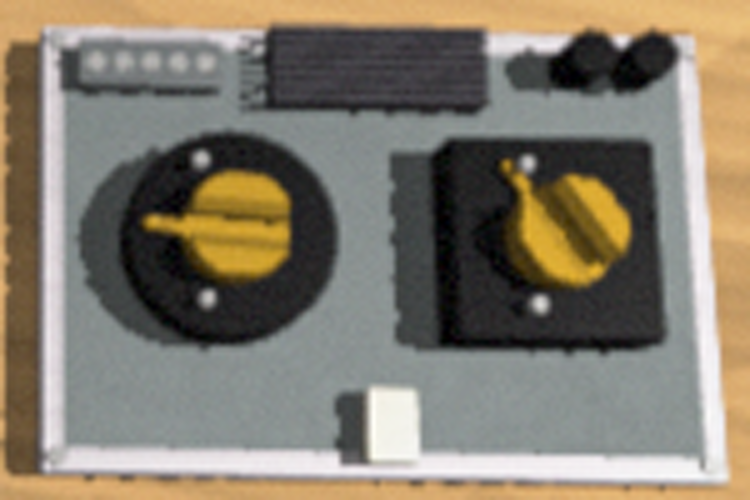

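```bash
python3 -c "
from h import *
st(); print(sign_off())"
```

```text
t 19.8 pos [0.498  0.1861 0.2486] yaw 8.15 zax [-0.0099 -0.001  -1.    ] q [ 1.660e-01 -3.400e-02  1.913e+00  1.000e-03  1.273e+00  2.400e-02] F [ 0.3  0.7 -0.3] T [-0.03 -0.01 -0.  ] op 0.803
the job is handed in; nothing more can be done
None
```

I turned the screw in the square housing clockwise to its stop, then stood the white paddle tool back in its own hole and let go. The job was handed in at about 20 s of the 51 s allowed, with the gripper clear of everything.

- **Screw at its stop:** the wrist torque rose from about 0.04 to 0.33 N m at the end of the turn. In the last pictures the pointer lies beside the clockwise pin. Its direction measured 44.8°, against about 43.7° expected; that 1° is within the measuring error.
- **Tool back in place:** the last wrist-camera check put the flange at 59 mm and the handle top at 113.6 mm, the seated heights within 0.5 mm. Handle and flange centres agree to within 1 mm, so the tool stands upright, about 1 mm from where it first stood.
- **Round trimmer:** it looks the same in the pictures from before and after, and the arm never touched it.

The top camera read positions about 2–3 mm away from the wrist camera. I relied on the wrist camera, and for the hole the side camera agreed with it. None of the final checks failed.

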